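# Clip on the sensor, then hold the spring gauge at its mark

## Task

Take the clip-on sensor off its parking stand by squeezing its two levers, set its jaws well down over the upright steel tab at the side of the spring gauge, and let it go so that it grips the tab by itself. Then pull the gauge's sprung slide out by its upright round handle until its pointer stands level with the mark on the scale, and keep it there: your program finishes while the hand is still holding the slide at the mark. Do not pull the slide before the clip is on, and leave the other things on the bench where they are.

Things in the scene. Friction and masses are not known exactly. Their poses are not given: they have to be found in the camera images.
- clip: Loose clip-on sensor, 75 g, like a sprung clothes peg standing jaws down: steel jaws below, two flat black-sleeved levers above, grey pod (24 x 12 x 30 mm) outside the -y jaw. Origin midway between the jaws at the height of their tips; z up from jaws to levers; levers and jaws open and close along y; x along the 20 mm wide jaws. Hinge pin 42 mm above the origin. Starts clipped on the stand's blade.
- clip_levers (a point): Point midway between the clip's levers, 88 mm above the jaw tips: a good place to squeeze, closing along y. Levers 22 mm wide (x), 50 to 107 mm above the tips, slanting outward going up: 47 mm across the outside at the top while biting a plate. Squeezed fully (10 N a side; grip with 20 N or more) they are parallel, 26 mm across; both halves turn alike, so the gape stays centred between the fingers.
- clip_jaw (a joint): Opening angle of the clip's jaws (rad): 0 = jaws flat on a 5 mm plate, -0.125 = shut on nothing, 0.38 = squeezed fully open, jaw tips gaping about 20 mm. Sprung toward shut, biting a plate with about 7 N.
- clip_bite (a point): Point midway between the clip's jaws, 10 mm above the jaw tips (on the clip). The mouth is about 37 mm deep from the tips.
- stand: Fixed parking stand: grey foot 80 x 70 x 12 mm with an upright steel blade in its middle, 36 mm wide (along its x), 5 mm thick (along its y), top edge 65 mm above the bench. Origin: centre of the underside, z up. The clip starts on it with its jaw tips 28 mm below the top edge.
- gauge: Fixed spring gauge: grey base plate 230 x 120 x 12 mm (x, y, z; from x = -125 to 105), spring barrel lying along x at its +x end (44 mm diameter, top 60 mm above the bench), sprung slide at its -x end, graduated scale strip along x on its -y side, clip tab at its +y side. Origin: on the underside, midway across; z up; the slide pulls out to -x.
- tab_top (a point): Middle of the top edge of the gauge's clip tab, an upright steel plate 36 mm wide along its x, 5 mm thick along its y (axes parallel to the gauge's), top edge 65 mm above the bench, bare for 45 mm below. The clip may sit either way round; its jaw tips should end 12 to 37 mm below the top edge (25 mm is good), within 20 mm of the middle along x.
- slide_travel (a joint): Travel of the sprung slide (m): 0 = fully home, grows as the slide is pulled to the gauge's -x, end stop at 0.075. The spring pulls it home with 3.6 N at 0 and 120 N/m more as it comes out (about 10 N at 50 mm).
- pull_slide: The sprung slide: steel block 40 x 40 mm (18 to 44 mm above the bench) with an upright round black handle on it, 18 mm diameter, top 110 mm above the bench, free for gripping from 55 to 108 mm. Its origin lies on the handle's axis at bench level; axes parallel to the gauge's.
- handle_grip (a point): Point on the handle's axis 90 mm above the bench, a good height to grip.
- pointer (a point): Tip of the slide's thin pointer (2.5 mm wide along x), which sticks out to the gauge's -y over the scale; it moves with the slide.
- mark_line (a point): The mark: white line in the middle of a dark steel saddle (10 mm wide along x, upright plate 42 mm above the bench) fixed on the scale strip; axes parallel to the gauge's. It stands 30 to 55 mm to the -x side of the pointer's home place. The pointer is at the mark when its x in this frame is 0; it must stand within the saddle's width (5 mm either side).
- nozzle_a: Bystander: steel injector nozzle standing upright, 18 mm across, 54 mm tall. Origin at the centre of its underside.
- nut_a: Bystander: steel union nut, 24 x 27 x 20 mm. Origin at the centre of its underside.
- spanner_left: Bystander: spanner lying flat, 27 x 164 x 7 mm. Origin at the centre of its underside.
- tin_left: Bystander: shallow round tin, 68 mm across, 34 mm tall. Origin at the centre of its underside.
There are look-alikes about, which are no part of the job. There is more than one size of the clip; the job needs the largest.

How it is judged:
On the way, in this order (a step that is already met when the one before it is completed fails the run):
1. the clip grips the gauge's tab by itself, let go (x of clip_bite in the frame of tab_top between -0.02 and 0.02 m and y of clip_bite in the frame of tab_top between -0.008 and 0.008 m and z of clip_bite in the frame of tab_top between -0.032 and 0 m and value of joint clip_jaw between -0.05 and 0.12 rad and angle between clip's own z axis and vertical below 0.3 rad and contact force between clip and the fingers below 0.2 N and linear speed of clip below 0.03 m/s), for 0.3 s.
2. the hand holds the slide with its pointer at the mark (x of pointer in the frame of mark_line between -0.005 and 0.005 m and contact force between pull_slide and the fingers above 2 N and velocity of joint slide_travel between -0.01 and 0.01 m/s), for 0.5 s.
At the end, for the whole second after the job is handed in: Clip upright (0.3 rad), gripping the tab by itself: point 10 mm above its tips is below the tab's top edge, within 20 mm of its middle; fingers off it. Fingers hold the handle (over 2 N), pointer still and within 5 mm of the mark, through the last second (all of step 1 and all of step 2); the arm keeps its last pose, push and grip.
It fails at once if the slide is pulled out more than 15 mm while the clip is not on the tab (value of joint slide_travel above 0.015 m and not (x of clip_bite in the frame of tab_top between -0.02 and 0.02 m and y of clip_bite in the frame of tab_top between -0.008 and 0.008 m and z of clip_bite in the frame of tab_top between -0.032 and 0 m and value of joint clip_jaw between -0.05 and 0.12 rad and angle between clip's own z axis and vertical below 0.3 rad)).
It fails at once if a bystander is moved more than 25 mm (distance of any of nozzle_a, nut_a, spanner_left, tin_left from where it was at the start of the episode above 0.025 m).
It also fails if it takes over 51 s, if anything falls off the work surface, if the arm or the gripper's body presses on something with over 40 N, if the wrist force passes 120 N, or if a joint passes its speed limit or range.

## Robot

A 7-joint arm with a two-finger parallel gripper is mounted at the origin on a cart in front of the work surface, level with it; the furniture and walls round the work are solid. World frame = base frame: x ahead of the robot, y to its left, z up, the work surface at z = 0. Lengths are in m, angles in rad, forces in N, time in s.
With the tool pointing down it reaches from about 0.425 to 0.925 m from the base axis. Payload 6.8 kg.
Tool frame: the origin (TCP) lies on the mounting face of the last link; the fingertips stand 173 mm ahead of it and the grasp point (between the pads) lies 155 mm ahead of it; y points along the fingers, x is the direction in which the jaws open and shut, and the axes are right-handed (so a half turn about y gives the same grasp; the last joint's range is limited). The gripper opens to 85 mm and grips with 20 to 120 N. Pads are 22 mm wide; open, the fingers measure 114 mm over their backs; the gripper's body (76 mm by 85 mm) begins 54 mm behind the grasp point. The pads swing forward as they close: fully open they stand 13 mm farther back than shut.
Start: joints at [1.136, 0.477, 0.022, 1.555, -0.011, 1.109, -0.083], TCP at [0.217, -0.639, 0.405] pointing down, gripper open.
Joint ranges: [-2.96, 2.96], [-0.34, 2.1], [-1.41, 1.46], [0.24, 2.44], [-1.37, 4.51], [0.17, 1.92], [-2.96, 2.96]. Speed limits (rad/s): [2.39, 2.39, 3.14, 3.14, 3.14, 3.14, 3.14].

## Interface

Orientations are given as a rotation vector (axis times angle).
In Python, from bench import r gives the robot as it stands.
- The arm moves only by the tool step_arm, never from a script. Its arguments are lists of equal length, an entry for each row: "xyz": the shift along the tool's x, y, z scaled (see below), a list of three; "rotation": the turn, a rotation vector about the tool's x, y, z scaled (see below), a list of three. A call has 1 to 20 rows; each row is the pose to reach, as a shift and turn from the pose measured when the call began, along the tool's axes at that moment; what a row does not reach only later rows make up. The controller multiplies each number of a shift by 30 cm and each number of a turn by 90 degrees. A row lasts 1/8 s, in which the tool goes at most 62.5 mm and 10.7 degrees, less where a joint would pass 70% of its speed; a pose out of reach is approached as far as the arm can. A call with a number of a shift or a turn outside -1 to 1 is refused whole. A call with a gripper value outside its range is refused whole. "grip" is the closure, from 0 (fully open) to 1 (shut), set as the call begins (left out, the last holds). The fingers move at their own pace and stop on an object; "force" is the grip in N (left out, the last holds). Time passes only in rows, so rows that repeat a pose let the fingers close. It gives the time, the measured TCP pose, the force and the opening at its end, in the units of the state.
- r.get_obs(): the state, without advancing time (a new reading comes with each control period).
- r.grab_frame(name): name is "side" or "top"; returns a dict with "pixels" (384x512x3 uint8, red, green, blue), "fx", "fy", "cx", "cy" (pixels), "position" and "attitude" of the camera in the world. Camera axes: x right, y down, z forward; pixel columns grow to the right and rows downward; lengths in m; the calibration is good to about 2 mm. A picture is of the moment at which its call begins. There is no depth.
- r.hand_in(): hands the job in, once; it reports no verdict.
The state is a dict: "clock": time; "joints": joint angles; "qvel": joint speeds; "tau": joint torques, N m; "tcp_pos": TCP position; "orientation": TCP orientation; "contact_force": force on the tool from outside, world axes, zero at the start; "moment": the same for the moment, N m; "grip_width": finger opening in m.
Only numpy, scipy, OpenCV 4.12 (cv2) and the standard library are available. Lean on these libraries where they do the work, as an engineer would, in place of code of your own. Each camera call takes 0.05 s, during which the arm holds its last target.

## Working session

There is one attempt and no reset: what is moved stays moved. The work goes in short steps, Python scripts to look and compute and a tool call to move; the robot and the scene stay as the last step left them, time stands still between calls to the robot, and variables do not carry over. Pictures are saved under pics/ and viewed, and the job is handed in when it is done.

Besides the shell and the picture viewer there is one more tool, called after "Call:" by a JSON object that holds its "method" and its "body". step_arm: Moves the arm, as the interface text tells. Its arguments: {"type":"object","properties":{"xyz":{"type":"array"},"rotation":{"type":"array"},"grip":{"type":"number"},"force":{"type":"number"}},"required":["xyz","rotation"]}

```bash
ls; mkdir -p pics
python3 - <<'E'
from bench import r
import cv2
print(r.get_obs())
for n in ("side","top"):
    f=r.grab_frame(n)
    print(n,{k:v for k,v in f.items() if k!="pixels"})
    cv2.imwrite(f"pics/{n}0.png",f["pixels"][:,:,::-1])
E
```

```text
pics
{'clock': 0.0, 'joints': array([ 1.13589898,  0.47781075,  0.02233494,  1.55649317, -0.01148317,
        1.10929714, -0.08311724]), 'qvel': array([ 0.00132909,  0.00101247, -0.00025164,  0.00074414,  0.00082512,
        0.00108777,  0.00132916]), 'tau': array([ 1.54082272e-04, -5.96450722e+01,  1.60795871e+00, -2.81197679e+01,
        1.24588565e-02,  9.44622239e-03,  2.44949200e-05]), 'tcp_pos': array([ 0.21659692, -0.63899897,  0.40370057]), 'orientation': array([-1.34527528,  0.96636421, -0.9636935 ]), 'contact_force': array([-0.27189271, -0.6600828 ,  0.0587445 ]), 'moment': array([-0.00235637, -0.0047676 , -0.03405448]), 'grip_width': 0.08546290372647516}
side {'fx': 385.44701055555805, 'fy': 385.44701055555805, 'cx': 257.1265891302518, 'cy': 188.27691820111298, 'position': array([ 0.46339609, -0.98960598,  0.62204364]), 'attitude': array([-2.08478066,  0.08085137, -0.05055235])}
top {'fx': 397.1499556131008, 'fy': 397.1499556131008, 'cx': 258.8608857882282, 'cy': 185.2633080019743, 'position': array([ 0.33505885, -0.07475528,  1.2382672 ]), 'attitude': array([-2.1300278 ,  2.13623188, -0.20140828])}
```

View pics/side0.png

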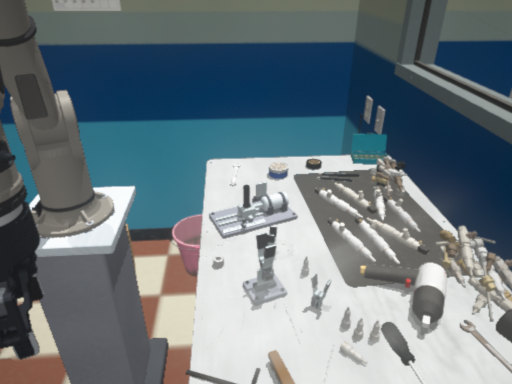

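View pics/top0.png

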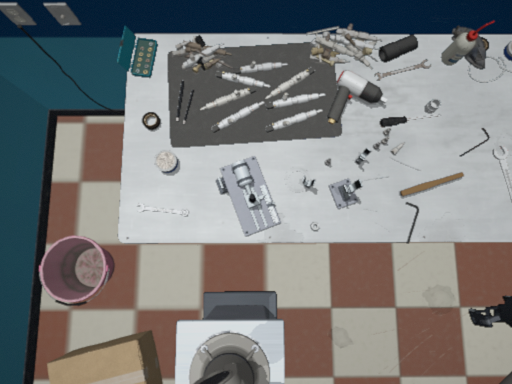

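```bash
cat > h.py <<'E'
import numpy as np, cv2
from scipy.spatial.transform import Rotation as R
def ray(f,u,v):
    d=np.array([(u-f["cx"])/f["fx"],(v-f["cy"])/f["fy"],1.0])
    return np.array(f["position"]),R.from_rotvec(f["attitude"]).apply(d)
def onz(f,u,v,z):
    p,d=ray(f,u,v); return p+d*(z-p[2])/d[2]
def tri(f1,a,f2,b):
    p,d=ray(f1,*a);q,e=ray(f2,*b);d/=np.linalg.norm(d);e/=np.linalg.norm(e)
    s=np.linalg.lstsq(np.array([d,-e]).T,q-p,rcond=None)[0]
    A=p+s[0]*d;B=q+s[1]*e
    return (A+B)/2,np.linalg.norm(A-B)
def proj(f,P):
    c=R.from_rotvec(f["attitude"]).inv().apply(np.array(P)-f["position"])
    return f["fx"]*c[...,0]/c[...,2]+f["cx"],f["fy"]*c[...,1]/c[...,2]+f["cy"]
E
python3 - <<'E'
from h import *
print(R.from_rotvec([-1.34527528,  0.96636421, -0.9636935 ]).as_matrix().round(3))
E
```

```text
[[ 0.321 -0.001  0.947]
 [-0.947  0.002  0.321]
 [-0.002 -1.    -0.   ]]
```

Run:
```python
import cv2
s=cv2.imread("pics/side0.png");t=cv2.imread("pics/top0.png")
cv2.imwrite("pics/s_c.png",cv2.resize(s[150:310,190:350],None,fx=3.7,fy=3.7,interpolation=cv2.INTER_CUBIC))
cv2.imwrite("pics/t_c.png",cv2.resize(t[130:250,200:380],None,fx=4.4,fy=4.4,interpolation=cv2.INTER_CUBIC))
```

```text
(no output)
```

View pics/s_c.png

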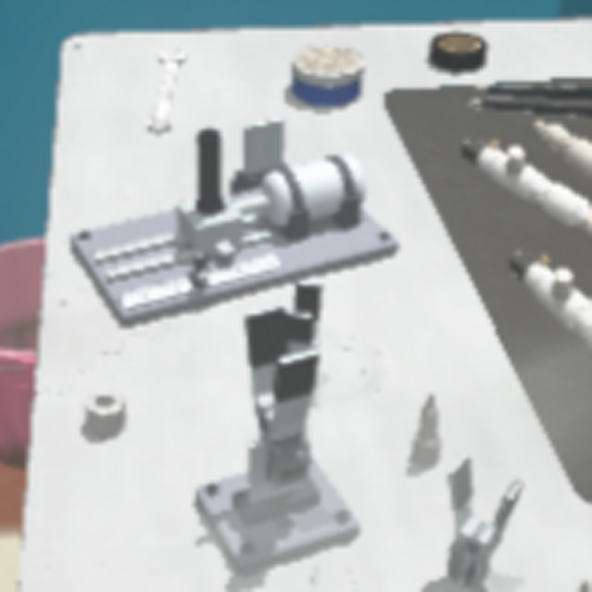

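View pics/t_c.png

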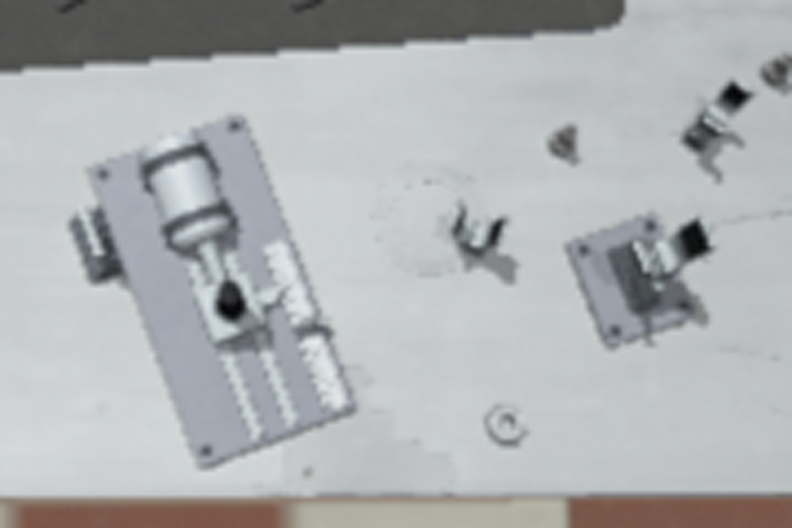

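Run:
```python
from h import *
from bench import r
t=r.grab_frame("top");s=r.grab_frame("side")
for n,(u,v) in dict(stand=(345,195),mid=(308,184),right=(363,157),nut=(315,226),noz=(328,163)).items():
    P=onz(t,u,v,0.0); print(n,P,proj(s,P))
for c in [(100,174),(236,126),(350,408),(206,462),(571,245),(652,220),(615,338),(692,310)]:
    u,v=200+c[0]/4.4,130+c[1]/4.4; P=onz(t,u,v,.012); print(c,P.round(4),np.round(proj(s,P),1))
for n,(z) in dict(a=(565,475)).items(): pass
cv2.imwrite("pics/s_d.png",cv2.resize(s["pixels"][220:310,230:340,::-1],None,fx=6.5,fy=6.5,interpolation=cv2.INTER_CUBIC))
cv2.imwrite("pics/t_d.png",cv2.resize(t["pixels"][140:220,290:390,::-1],None,fx=7,fy=7,interpolation=cv2.INTER_CUBIC))
cv2.imwrite("pics/t_e.png",cv2.resize(t["pixels"][150:240,210:290,::-1],None,fx=6.5,fy=6.5,interpolation=cv2.INTER_CUBIC))
```

```text
stand [ 0.52573866 -0.36047626  0.        ] (np.float64(262.0802376395199), np.float64(291.74542159436))
mid [ 0.56131549 -0.24426477  0.        ] (np.float64(272.1090132234506), np.float64(257.1576005910138))
right [ 0.64929219 -0.42376115  0.        ] (np.float64(323.3292759723707), np.float64(310.285108177029))
nut [ 0.42827119 -0.26267711  0.        ] (np.float64(218.4113329585293), np.float64(264.7661943942139))
noz [ 0.62963278 -0.31023422  0.        ] (np.float64(304.11585811457576), np.float64(273.8414914402374))
(100, 174) [0.606  0.0257 0.012 ] [276.7 196.9]
(236, 126) [ 0.6413 -0.0719  0.012 ] [293.1 213.8]
(350, 408) [ 0.4378 -0.1515  0.012 ] [222.1 233.4]
(206, 462) [ 0.4005 -0.0506  0.012 ] [209.1 213.2]
(571, 245) [ 0.5536 -0.311   0.012 ] [272.2 271.8]
(652, 220) [ 0.5717 -0.3698  0.012 ] [283.4 289.6]
(615, 338) [ 0.4867 -0.3398  0.012 ] [244.  282.1]
(692, 310) [ 0.5066 -0.3954  0.012 ] [254.6 300. ]
```

View pics/s_d.png

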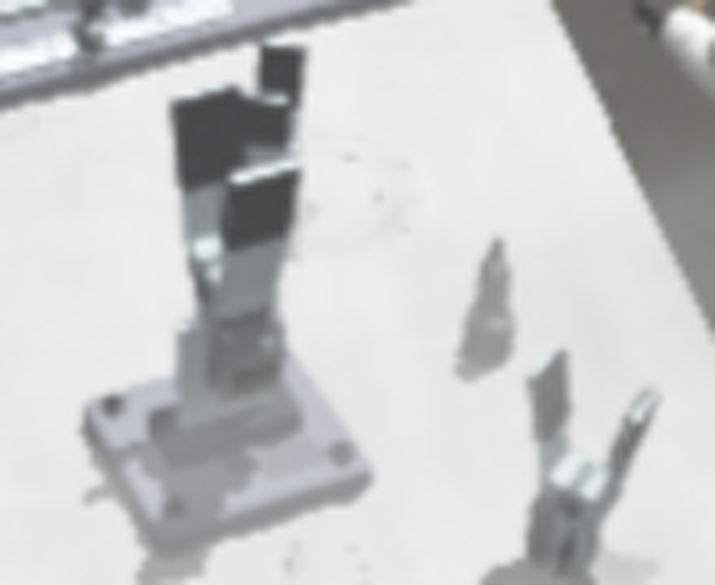

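View pics/t_d.png

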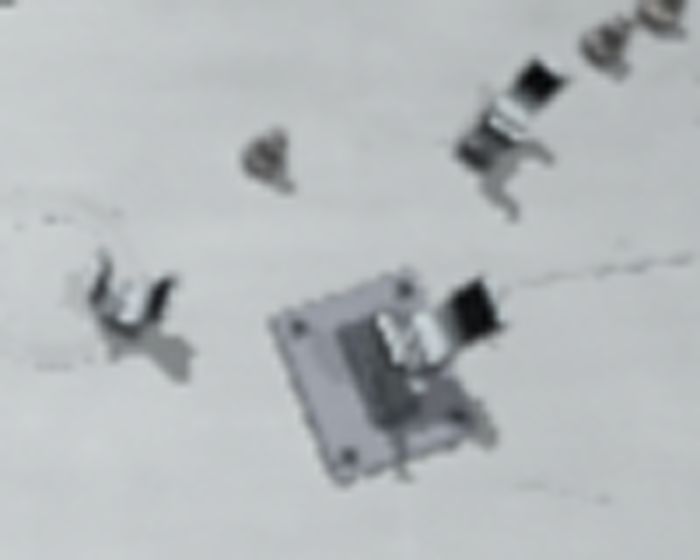

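View pics/t_e.png

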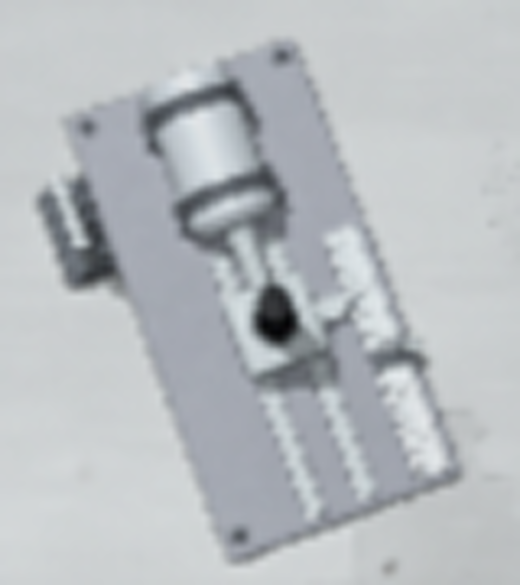

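Run:
```python
from h import *
t=None
from bench import r
t=r.grab_frame("top"); im=t["pixels"]
hsv=cv2.cvtColor(im,cv2.COLOR_RGB2HSV)
for p in [(262,180),(225,180),(240,215),(340,183),(333,195),(300,200),(330,215),(232,208)]:
    print(p,im[p[1],p[0]],hsv[p[1],p[0]])
m=((im[:,:,2].astype(int)-im[:,:,1]>8)&(im[:,:,2]>110)).astype(np.uint8)*255
m=cv2.morphologyEx(m,cv2.MORPH_OPEN,np.ones((2,2)))
for nm,(x0,y0,x1,y1) in dict(gauge=(205,140,292,245),stand=(322,170,368,215)).items():
    k=np.zeros_like(m);k[y0:y1,x0:x1]=m[y0:y1,x0:x1]
    cs,_=cv2.findContours(k,cv2.RETR_EXTERNAL,cv2.CHAIN_APPROX_NONE)
    cs=[c for c in cs if len(c)>8]
    pts=np.vstack(cs)[:,0]
    W=np.array([onz(t,u,v,.012)[:2] for u,v in pts],np.float32)
    rc=cv2.minAreaRect(W); print(nm,rc); print(cv2.boxPoints(rc).round(4))
cv2.imwrite("pics/m.png",cv2.resize(m[130:250,200:380],None,fx=4,fy=4))
```

```text
(262, 180) [163 168 177] [109  20 177]
(225, 180) [163 167 176] [111  19 176]
(240, 215) [165 169 179] [111  20 179]
(340, 183) [152 157 166] [109  22 166]
(333, 195) [139 143 151] [110  20 151]
(300, 200) [201 204 206] [102   6 206]
(330, 215) [194 199 200] [ 95   8 200]
(232, 208) [204 207 208] [ 98   5 208]
gauge ((0.5214023590087891, -0.06191437691450119), (0.22469110786914825, 0.11729326099157333), 20.764476776123047)
[[ 0.3956 -0.0469]
 [ 0.4371 -0.1566]
 [ 0.6472 -0.0769]
 [ 0.6057  0.0328]]
stand ((0.5244191288948059, -0.33882197737693787), (0.07410836964845657, 0.03569725900888443), 5.675512790679932)
[[ 0.4858 -0.3247]
 [ 0.4893 -0.3602]
 [ 0.5631 -0.3529]
 [ 0.5595 -0.3174]]
```

View pics/m.png

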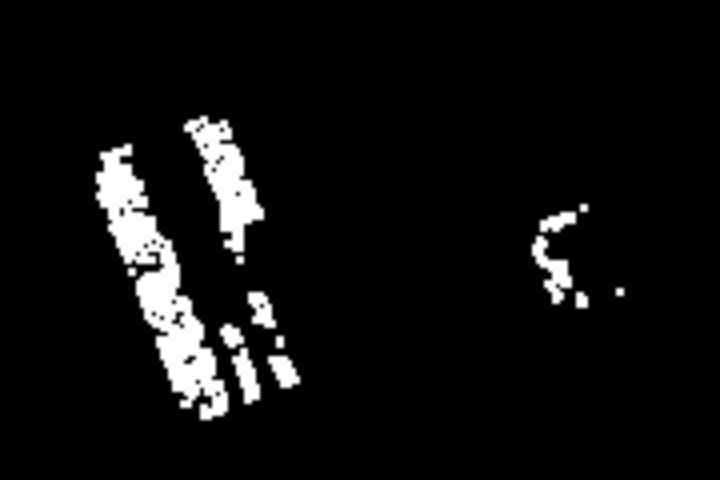

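Run:
```python
from h import *
t=cv2.imread("pics/top0.png");s=cv2.imread("pics/side0.png")
I=cv2.INTER_CUBIC
a=cv2.resize(t[165:205,210:250],None,fx=14,fy=14,interpolation=I)
b=cv2.resize(s[175:235,205:300],None,fx=8,fy=8,interpolation=I)
c=cv2.resize(t[175:225,245:295],None,fx=11,fy=11,interpolation=I)
d=cv2.resize(s[215:305,235:295],None,fx=6.5,fy=6.5,interpolation=I)
for n,x in dict(a=a,b=b,c=c,d=d).items(): cv2.imwrite(f"pics/z{n}.png",x)
```

```text
(no output)
```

View pics/za.png

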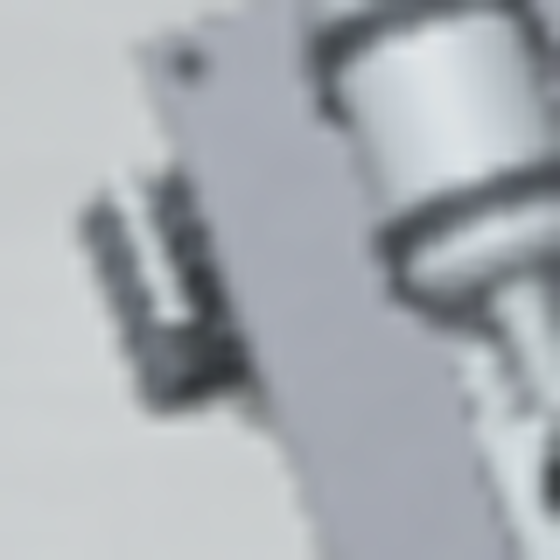

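View pics/zb.png

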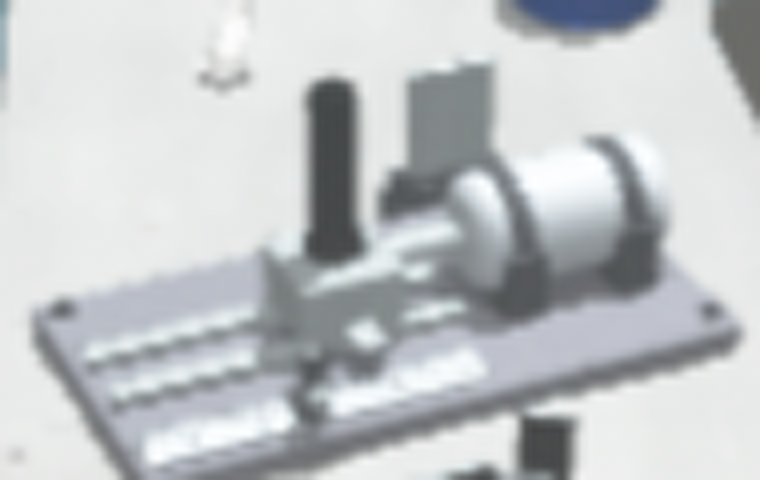

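View pics/zc.png

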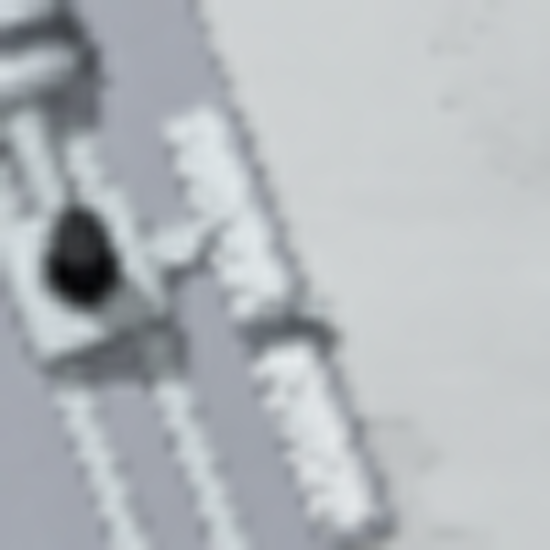

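View pics/zd.png

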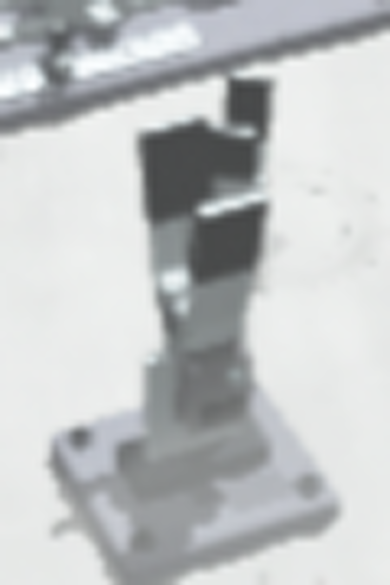

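Run:
```python
from h import *
from bench import r
t=r.grab_frame("top");s=r.grab_frame("side")
def zp(c,sc,o): return tuple((np.array(c)+.5)/sc-.5+np.array(o))
print("tab tri",tri(t,zp((150,252),14,(210,165)),s,zp((451,70),8,(205,175))), onz(t,*zp((150,252),14,(210,165)),.065))
for e,c in (((120,185),(492,62)),((180,320),(410,78))):
    print(onz(t,*zp(e,14,(210,165)),.065), onz(s,*zp(c,8,(205,175)),.065))
g=np.array([.5308,-.0584]);a=np.radians(20.76);M=np.array([[np.cos(a),np.sin(a)],[-np.sin(a),np.cos(a)]])
def G(P): return np.round(np.r_[M@(P[:2]-g),P[2]],4)
print("tab in gauge",G(onz(t,*zp((150,252),14,(210,165)),.065)))
o=(235,215)
L=[onz(s,*zp(c,6.5,o),.144) for c in ((138,132),(205,120),(195,210),(268,195))]
for l in L: print("lever",l)
print("mean",np.mean(L,0), "lever far/near", (L[0]+L[1])/2-(L[2]+L[3])/2)
for d in (np.array([.5297,-.354,0]),):
    ca=np.array([np.cos(a),np.sin(a),0]);cb=np.array([-np.sin(a),np.cos(a),0])
    for z,sy in((.144,1),(.144,-1)):
        for sx in(-1,1):
            P=d+[0,0,z]+sx*.011*ca+sy*.022*cb; print(P,"side zd",(np.array(proj(s,P))-o)*6.5,"top",np.array(proj(t,P)))
# handle top centre, pointer, mark
print("handle top side",tri(s,zp((331,84),8,(205,175)),t,zp((85,225),11,(245,175))))
hb=onz(s,*zp((335,255),8,(205,175)),.044); print("handle base side",hb,G(hb))
ht=onz(s,*zp((331,90),8,(205,175)),.108); print("handle top side",ht,G(ht))
for n,c in dict(ptr=(215,225),mark=(290,332),marktip=(330,335)).items():
    for z in (.03,.042):
        P=onz(t,*zp(c,11,(245,175)),z); print(n,z,P.round(4),G(P))
for n,c in dict(ptr=(372,335),mark=(310,370),marktop=(318,360)).items():
    for z in (.03,.042):
        P=onz(s,*zp(c,8,(205,175)),z); print(n,z,P.round(4),G(P))
```

```text
tab tri (array([0.55612561, 0.02876909, 0.06025278]), np.float64(0.001605091960103532)) [0.55442164 0.02832961 0.065     ]
[0.56908192 0.03496636 0.065     ] [0.57211227 0.02552998 0.065     ]
[0.53960586 0.02171812 0.065     ] [0.54033594 0.01539727 0.065     ]
tab in gauge [0.0528 0.0727 0.065 ]
lever [ 0.51295221 -0.34336749  0.144     ]
lever [ 0.53491382 -0.33856268  0.144     ]
lever [ 0.52728228 -0.38439813  0.144     ]
lever [ 0.55040444 -0.37874358  0.144     ]
mean [ 0.53138819 -0.36126797  0.144     ] lever far/near [-0.01491034  0.04060577  0.        ]
[ 0.5116162  -0.33732738  0.144     ] side zd [129.67483627 118.22584991] top [348.4725963  192.14658286]
[ 0.53218781 -0.32952939  0.144     ] side zd [191.12889188 101.14337075] top [345.38034713 184.91534313]
[ 0.52721219 -0.37847061  0.144     ] side zd [190.17867494 195.24257566] top [362.85833681 186.62677554]
[ 0.5477838  -0.37067262  0.144     ] side zd [253.72718277 176.58916786] top [359.72919993 179.43378998]
handle top side (array([ 0.50808701, -0.06808813,  0.11026272]), np.float64(0.0025126367000935447))
handl
[... 213 characters left out ...]
  ]
ptr 0.042 [ 0.5198 -0.1036  0.042 ] [-0.0263 -0.0384  0.042 ]
mark 0.03 [ 0.4915 -0.1247  0.03  ] [-0.0603 -0.048   0.03  ]
mark 0.042 [ 0.4899 -0.1242  0.042 ] [-0.0615 -0.047   0.042 ]
marktip 0.03 [ 0.4906 -0.1358  0.03  ] [-0.065  -0.0581  0.03  ]
marktip 0.042 [ 0.4891 -0.1352  0.042 ] [-0.0663 -0.057   0.042 ]
ptr 0.03 [ 0.5182 -0.1033  0.03  ] [-0.0277 -0.0375  0.03  ]
ptr 0.042 [ 0.5171 -0.1213  0.042 ] [-0.0351 -0.0539  0.042 ]
mark 0.03 [ 0.4958 -0.123   0.03  ] [-0.0556 -0.048   0.03  ]
mark 0.042 [ 0.4952 -0.1406  0.042 ] [-0.0625 -0.0642  0.042 ]
marktop 0.03 [ 0.4988 -0.1172  0.03  ] [-0.0508 -0.0437  0.03  ]
marktop 0.042 [ 0.4981 -0.1349  0.042 ] [-0.0577 -0.0599  0.042 ]
```

Call:
{"method": "step_arm", "body": {"xyz": [[-0.07,0,0.16],[-0.14,0,0.32],[-0.21,0,0.48],[-0.28,0,0.65],[-0.28,0,0.65]], "rotation": [[0,-0.023,0],[0,-0.023,0],[0,-0.023,0],[0,-0.023,0],[0,-0.023,0]], "grip": 0, "force": 30}}

```text
clock: 0.98
tcp_pos: [0.3793, -0.4929, 0.4047]
orientation: [-1.359, 0.93, -0.931]
contact_force: [-0.2, 0.2, -0.0]
grip_width: 0.0856
```

```bash
cat >> h.py <<'E'
def go(o,target,yawx=None):
    """print shift numbers to reach target TCP and turn to make tool x point at yawx deg, tool y down"""
    A=R.from_rotvec(o["orientation"]);d=A.inv().apply(np.array(target)-o["tcp_pos"])
    print("clock %.2f pos %s F %s w %.4f"%(o["clock"],o["tcp_pos"].round(4),o["contact_force"].round(1),o["grip_width"]))
    print("shift",(d/.3).round(3))
    if yawx is not None:
        a=np.radians(yawx);x=np.array([np.cos(a),np.sin(a),0]);y=np.array([0,0,-1.]);D=R.from_matrix(np.array([x,y,np.cross(x,y)]).T)
        print("turn",((A.inv()*D).as_rotvec()/(np.pi/2)).round(3))
E
python3 - <<'E'
from h import *
from bench import r
go(r.get_obs(),(.530,-.356,.40),-69.24)
E
```

```text
clock 0.97 pos [ 0.3793 -0.4929  0.4047] F [-0.2  0.2 -0. ] w 0.0856
shift [-0.242  0.018  0.634]
turn [-0.002  0.006 -0.001]
```

Call:
{"method": "step_arm", "body": {"xyz": [[-0.06,0.018,0.16],[-0.12,0.018,0.32],[-0.18,0.018,0.48],[-0.242,0.018,0.634],[-0.242,0.018,0.634],[-0.242,0.018,0.634]], "rotation": [[0,0.006,0],[0,0.006,0],[0,0.006,0],[0,0.006,0],[0,0.006,0],[0,0.006,0]]}}

```text
clock: 1.72
tcp_pos: [0.5294, -0.3571, 0.3998]
orientation: [-1.357, 0.938, -0.939]
contact_force: [0.3, -1.1, 0.5]
grip_width: 0.0856
```

Run:
```python
from h import *
from bench import r
go(r.get_obs(),(.530,-.356,.28),-69.24)
t=r.grab_frame("top");s=r.grab_frame("side")
a=cv2.resize(s["pixels"][150:310,200:340,::-1],None,fx=4,fy=4,interpolation=2)
b=cv2.resize(t["pixels"][130:230,280:400,::-1],None,fx=5,fy=5,interpolation=2)
cv2.imwrite("pics/p1s.png",a[:600]);cv2.imwrite("pics/p1t.png",b)
```

```text
clock 1.73 pos [ 0.5294 -0.3571  0.3998] F [ 0.3 -1.1  0.5] w 0.0856
shift [-0.002  0.399  0.002]
turn [-0.001 -0.    -0.001]
```

View pics/p1s.png

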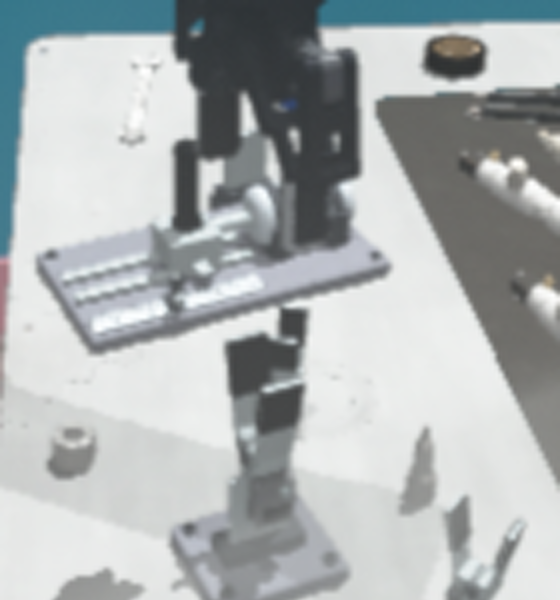

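View pics/p1t.png

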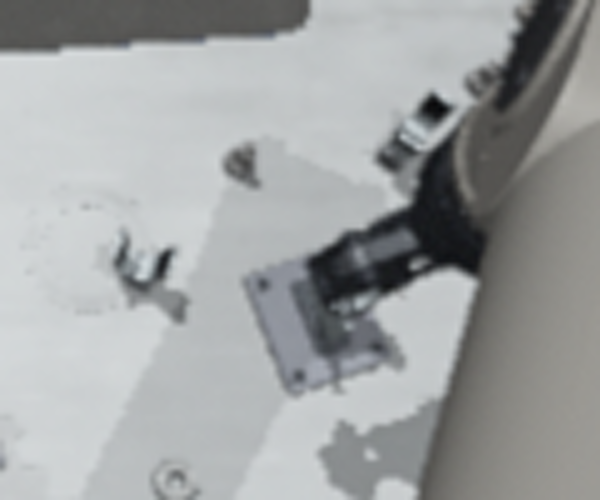

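Run:
```python
from h import *
from bench import r
s=r.grab_frame("side")
b=np.radians(-69.24);X=np.array([np.cos(b),np.sin(b),0])
for k in(-1,1):
  for w in (.0428,.057):
    print(k,w,(np.array(proj(s,np.array([.5294,-.3571,.24])+k*w*X))-[200,150])*4)
print((np.array(proj(s,np.array([.5294,-.3571,.144])))-[200,150])*4, np.mean([onz(s,200+u/4,150+v/4,.144) for u,v in((227,345),(268,338),(261,398),(301,388))],0))
```

```text
-1 0.0428 [221.94018981 153.4562177 ]
-1 0.057 [210.1414419 141.0221862]
1 0.0428 [300.95073101 236.72094762]
1 0.057 [315.53408755 252.08952029]
[257.32567841 354.08931152] [ 0.53173783 -0.3677655   0.144     ]
```

Call:
{"method": "step_arm", "body": {"xyz": [[0.008,0.1,0.003],[0.008,0.2,0.003],[0.008,0.3,0.003],[0.008,0.399,0.003],[0.008,0.399,0.003],[0.008,0.399,0.003]], "rotation": [[0,0,0],[0,0,0],[0,0,0],[0,0,0],[0,0,0],[0,0,0]]}}

```text
clock: 2.62
tcp_pos: [0.5306, -0.3605, 0.2815]
orientation: [-1.356, 0.939, -0.943]
contact_force: [0.2, -0.1, 0.3]
grip_width: 0.0856
```

Run:
```python
from h import *
from bench import r
go(r.get_obs(),(.531,-.359,.28),-69.24)
s=r.grab_frame("side")
a=cv2.resize(s["pixels"][190:310,215:325,::-1],None,fx=5,fy=5,interpolation=2)
cv2.imwrite("pics/p2s.png",a)
```

```text
clock 2.62 pos [ 0.5306 -0.3605  0.2815] F [ 0.2 -0.1  0.3] w 0.0856
shift [-0.004  0.005  0.003]
turn [-0.002 -0.002  0.   ]
```

View pics/p2s.png

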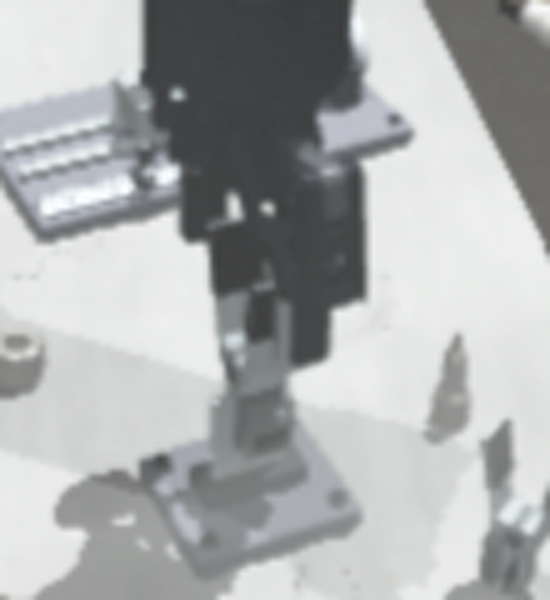

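Call:
{"method": "step_arm", "body": {"xyz": [[0,0,0],[0,0,0],[0,0,0],[0,0,0],[0,0,0],[0,0,0],[0,0,0],[0,0,0]], "rotation": [[0,0,0],[0,0,0],[0,0,0],[0,0,0],[0,0,0],[0,0,0],[0,0,0],[0,0,0]], "grip": 1, "force": 35}}

```text
clock: 3.68
tcp_pos: [0.5309, -0.36, 0.2818]
orientation: [-1.355, 0.939, -0.942]
contact_force: [-1.4, 4.7, 2.8]
grip_width: 0.0258
```

Run:
```python
from h import *
from bench import r
go(r.get_obs(),(.531,-.359,.28),-69.24)
s=r.grab_frame("side")
a=cv2.resize(s["pixels"][190:310,215:325,::-1],None,fx=5,fy=5,interpolation=2)
cv2.imwrite("pics/p3s.png",a)
```

```text
clock 3.67 pos [ 0.5309 -0.36    0.2818] F [-1.4  4.7  2.8] w 0.0258
shift [-0.003  0.006  0.002]
turn [-0.002 -0.002  0.   ]
```

View pics/p3s.png

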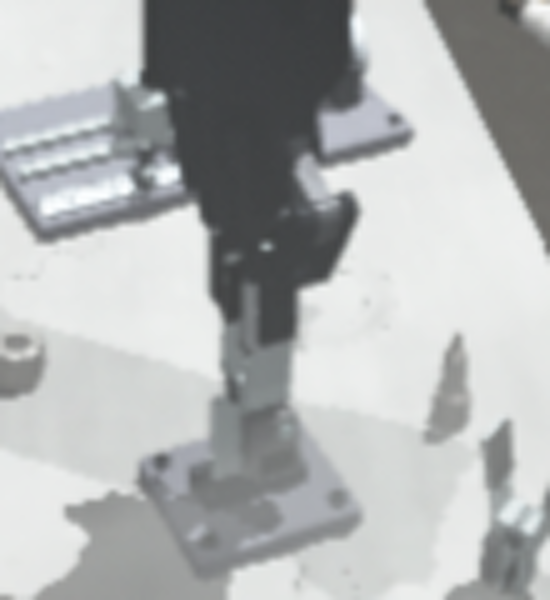

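Call:
{"method": "step_arm", "body": {"xyz": [[-0.012,0,0],[-0.012,-0.02,0],[-0.012,-0.06,0],[-0.012,-0.12,0],[-0.012,-0.22,0],[-0.012,-0.32,0],[-0.012,-0.42,0],[-0.012,-0.42,0]], "rotation": [[0,0,0],[0,0,0],[0,0,0],[0,0,0],[0,0,0],[0,0,0],[0,0,0],[0,0,0]]}}

```text
clock: 4.72
tcp_pos: [0.5298, -0.3573, 0.4118]
orientation: [-1.355, 0.933, -0.948]
contact_force: [-0.1, 0.3, -0.5]
grip_width: 0.0248
```

Run:
```python
from h import *
from bench import r
go(r.get_obs(),(.5547,.028,.408),-69.24)
s=r.grab_frame("side");t=r.grab_frame("top")
a=cv2.resize(s["pixels"][110:310,190:340,::-1],None,fx=4,fy=3,interpolation=2)
cv2.imwrite("pics/p4s.png",a)
cv2.imwrite("pics/p4t.png",cv2.resize(t["pixels"][130:250,200:400,::-1],None,fx=4,fy=4,interpolation=2))
```

```text
clock 4.72 pos [ 0.5298 -0.3573  0.4118] F [-0.1  0.3 -0.5] w 0.0248
shift [-1.173  0.01   0.529]
turn [-0.005 -0.002  0.004]
```

View pics/p4s.png

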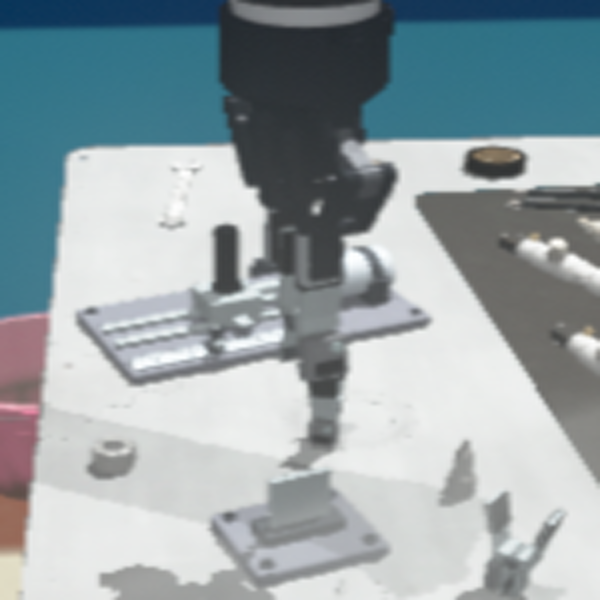

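View pics/p4t.png

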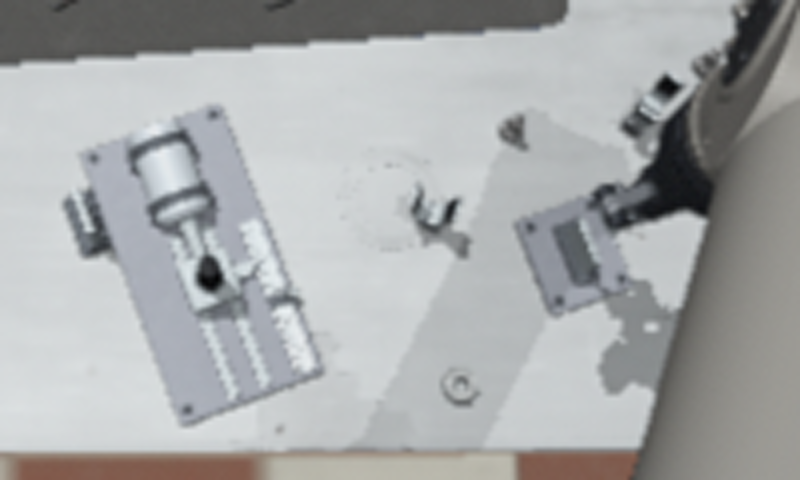

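Run:
```python
from h import *
from bench import r
t=r.grab_frame("top")
cv2.imwrite("pics/p5t.png",cv2.resize(t["pixels"][175:212,322:365,::-1],None,fx=14,fy=14,interpolation=2))
```

```text
(no output)
```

View pics/p5t.png

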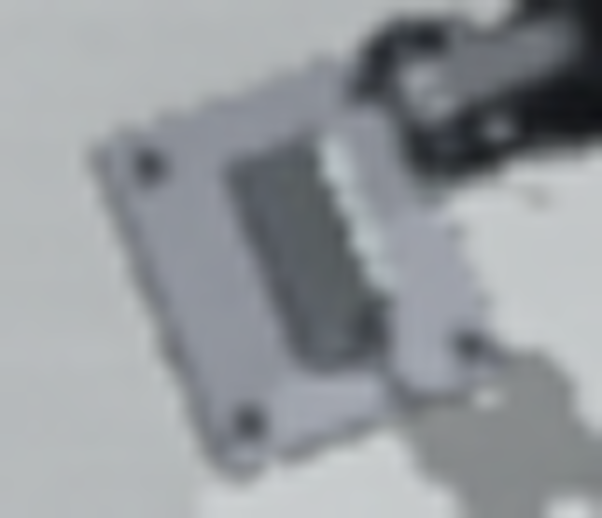

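Run:
```python
from h import *
from bench import r
t=r.grab_frame("top");s=r.grab_frame("side")
z=lambda c:tuple((np.array(c)+.5)/14-.5+np.array((322,175)))
for c in((333,135),(380,290),(358,213)): print(onz(t,*z(c),.065))
q=[(190+u/4,110+v/3) for u,v in((270,478),(328,468))]
print([onz(s,*p,.065) for p in q]); print(tri(t,z((358,213)),s,np.mean(q,0)))
```

```text
[ 0.54867315 -0.34784055  0.065     ]
[ 0.51494724 -0.35648942  0.065     ]
[ 0.53165928 -0.3524934   0.065     ]
[array([ 0.51539744, -0.35972554,  0.065     ]), array([ 0.54752526, -0.35147432,  0.065     ])]
(array([ 0.53183949, -0.35302449,  0.06275268]), np.float64(0.0003875504690683461))
```

Call:
{"method": "step_arm", "body": {"xyz": [[-0.15,0,0.06],[-0.3,0,0.13],[-0.45,0,0.2],[-0.6,0,0.27],[-0.75,0,0.34],[-0.75,0,0.34]], "rotation": [[0,0,0],[-0.005,-0.002,0.004],[-0.005,-0.002,0.004],[-0.005,-0.002,0.004],[-0.005,-0.002,0.004],[-0.005,-0.002,0.004]]}}

```text
clock: 5.72
tcp_pos: [0.5455, -0.1051, 0.4064]
orientation: [-1.361, 0.942, -0.922]
contact_force: [-0.2, -0.4, -1.3]
grip_width: 0.0247
```

Run:
```python
from h import *
from bench import r
go(r.get_obs(),(.5552,.0275,.41),-69.24)
```

```text
clock 5.72 pos [ 0.5455 -0.1051  0.4064] F [-0.2 -0.4 -1.3] w 0.0247
shift [-0.4   -0.009  0.19 ]
turn [ 0.004  0.005 -0.006]
```

Call:
{"method": "step_arm", "body": {"xyz": [[-0.1,-0.01,0.05],[-0.2,-0.01,0.1],[-0.3,-0.01,0.15],[-0.4,-0.01,0.19],[-0.4,-0.01,0.19],[-0.4,-0.01,0.19]], "rotation": [[0.004,0.005,-0.006],[0.004,0.005,-0.006],[0.004,0.005,-0.006],[0.004,0.005,-0.006],[0.004,0.005,-0.006],[0.004,0.005,-0.006]]}}

```text
clock: 6.48
tcp_pos: [0.5553, 0.026, 0.4097]
orientation: [-1.359, 0.94, -0.939]
contact_force: [-0.1, -0.4, -0.0]
grip_width: 0.0251
```

Run:
```python
from h import *
from bench import r
go(r.get_obs(),(.5552,.0275,.32),-69.24)
s=r.grab_frame("side");t=r.grab_frame("top")
cv2.imwrite("pics/p6s.png",cv2.resize(s["pixels"][110:230,190:310,::-1],None,fx=5,fy=5,interpolation=2))
cv2.imwrite("pics/p6t.png",cv2.resize(t["pixels"][140:250,190:300,::-1],None,fx=5,fy=5,interpolation=2))
```

```text
clock 6.47 pos [0.5553 0.026  0.4097] F [-0.1 -0.4 -0. ] w 0.0251
shift [-0.005  0.299  0.002]
turn [ 0.001 -0.001 -0.   ]
```

View pics/p6s.png

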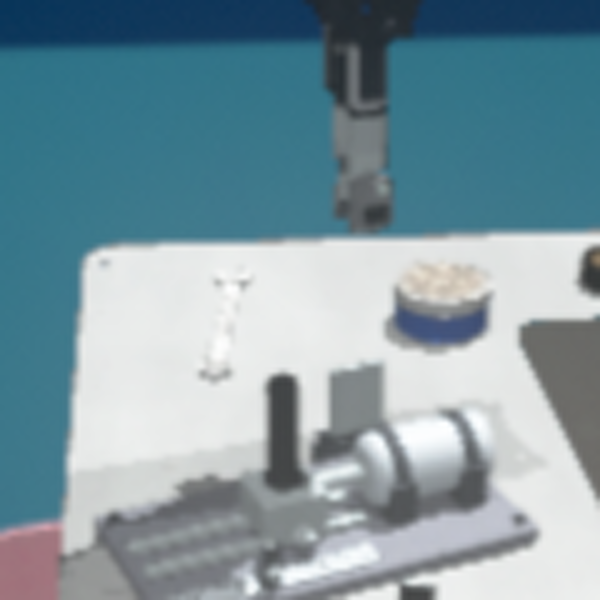

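View pics/p6t.png

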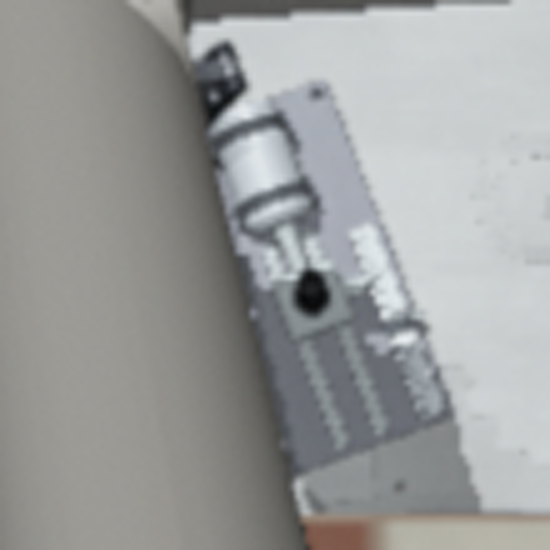

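Call:
{"method": "step_arm", "body": {"xyz": [[-0.004,0.07,0.002],[-0.004,0.14,0.002],[-0.004,0.21,0.002],[-0.004,0.28,0.002],[-0.004,0.28,0.002]], "rotation": [[0,0,0],[0,0,0],[0,0,0],[0,0,0],[0,0,0]]}}

```text
clock: 7.2
tcp_pos: [0.5548, 0.0256, 0.3244]
orientation: [-1.361, 0.944, -0.939]
contact_force: [-0.7, -1.0, -0.3]
grip_width: 0.0247
```

Run:
```python
from h import *
from bench import r
go(r.get_obs(),(.5552,.0275,.28),-69.24)
s=r.grab_frame("side")
cv2.imwrite("pics/p7s.png",cv2.resize(s["pixels"][140:210,220:300,::-1],None,fx=8,fy=8,interpolation=2))
print((np.array(proj(s,np.array([.5552,.0275,.065])))-[220,140])*8)
```

```text
clock 7.20 pos [0.5548 0.0256 0.3244] F [-0.7 -1.  -0.3] w 0.0247
shift [-0.005  0.148  0.004]
turn [ 0.003 -0.003 -0.   ]
[323.35803649 337.60269345]
```

View pics/p7s.png

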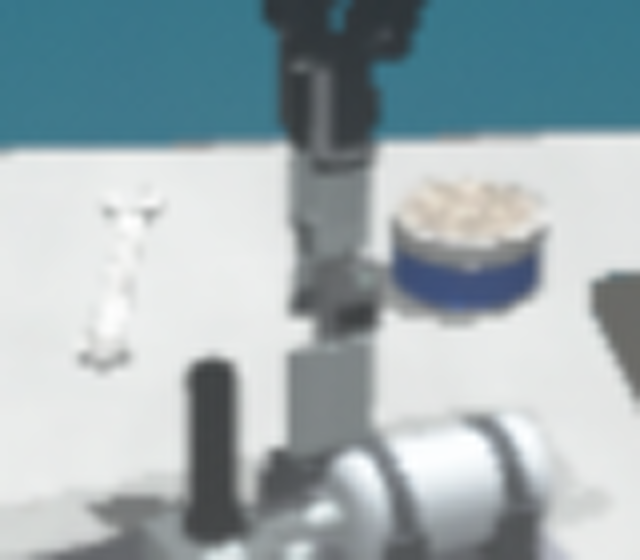

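Call:
{"method": "step_arm", "body": {"xyz": [[-0.006,0.01,0.004],[-0.006,0.03,0.004],[-0.006,0.05,0.004],[-0.006,0.07,0.004],[-0.006,0.09,0.004]], "rotation": [[0.003,-0.003,0],[0.003,-0.003,0],[0.003,-0.003,0],[0.003,-0.003,0],[0.003,-0.003,0]]}}

```text
clock: 7.88
tcp_pos: [0.5557, 0.028, 0.2981]
orientation: [-1.357, 0.936, -0.938]
contact_force: [-0.2, 0.5, -0.6]
grip_width: 0.025
```

Run:
```python
from h import *
from bench import r
go(r.get_obs(),(.5552,.0275,.2845),-69.24)
s=r.grab_frame("side")
cv2.imwrite("pics/p8s.png",cv2.resize(s["pixels"][140:210,220:300,::-1],None,fx=8,fy=8,interpolation=2))
```

```text
clock 7.88 pos [0.5557 0.028  0.2981] F [-0.2  0.5 -0.6] w 0.0250
shift [ 0.001  0.045 -0.002]
turn [-0.002  0.001 -0.   ]
```

View pics/p8s.png

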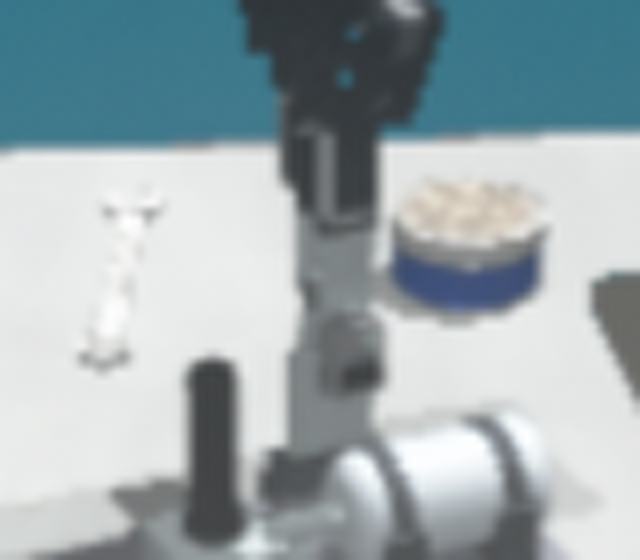

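Call:
{"method": "step_arm", "body": {"xyz": [[0,0.02,0],[0,0.04,0],[0,0.045,0],[0,0.045,0]], "rotation": [[0,0,0],[0,0,0],[0,0,0],[0,0,0]]}}

```text
clock: 8.43
tcp_pos: [0.5555, 0.028, 0.2838]
orientation: [-1.358, 0.937, -0.937]
contact_force: [0.2, -0.1, -0.1]
grip_width: 0.0251
```

Call:
{"method": "step_arm", "body": {"xyz": [[0,0,0],[0,0,0],[0,0,0],[0,0,0],[0,0,0],[0,0,0],[0,0,0]], "rotation": [[0,0,0],[0,0,0],[0,0,0],[0,0,0],[0,0,0],[0,0,0],[0,0,0]], "grip": 0}}

```text
clock: 9.3
tcp_pos: [0.5555, 0.028, 0.2838]
orientation: [-1.358, 0.937, -0.937]
contact_force: [-0.5, -0.1, -0.1]
grip_width: 0.0855
```

Run:
```python
from h import *
from bench import r
go(r.get_obs(),(.5552,.0275,.40),-69.24)
s=r.grab_frame("side")
cv2.imwrite("pics/p9s.png",cv2.resize(s["pixels"][140:210,220:300,::-1],None,fx=8,fy=8,interpolation=2))
```

```text
clock 9.30 pos [0.5555 0.028  0.2838] F [-0.5 -0.1 -0.1] w 0.0855
shift [ 0.001 -0.387 -0.001]
turn [-0.001  0.001 -0.   ]
```

View pics/p9s.png

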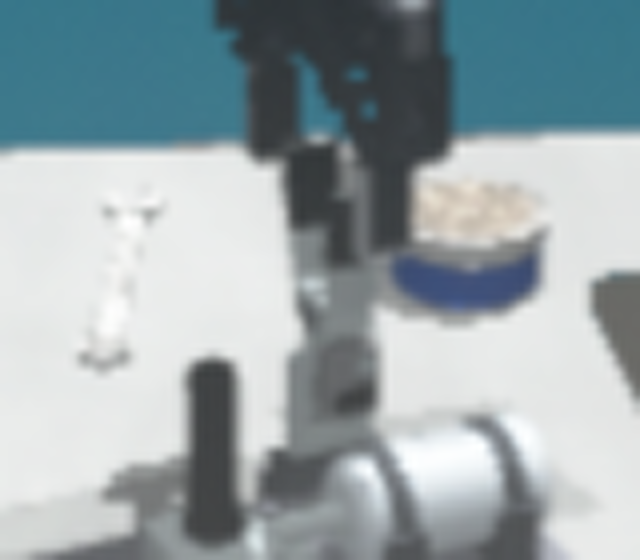

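Clip is on the tab (pod at (347,370), tab edge showing left of it at (300,400)) and the fingers are clear. Lift straight up.

Call:
{"method": "step_arm", "body": {"xyz": [[0,-0.08,0],[0,-0.18,0],[0,-0.28,0],[0,-0.38,0],[0,-0.38,0],[0,-0.38,0]], "rotation": [[0,0,0],[0,0,0],[0,0,0],[0,0,0],[0,0,0],[0,0,0]]}}

```text
clock: 10.1
tcp_pos: [0.555, 0.0278, 0.3971]
orientation: [-1.359, 0.938, -0.937]
contact_force: [0.5, -0.5, -0.4]
grip_width: 0.0855
```

Run:
```python
from h import *
from bench import r
go(r.get_obs(),(.508,-.068,.40),20.76)
go(r.get_obs(),(.508,-.068,.40),20.76-180)
print(r.get_obs()["joints"])
s=r.grab_frame("side")
cv2.imwrite("pics/p10s.png",cv2.resize(s["pixels"][150:240,200:300,::-1],None,fx=6,fy=6,interpolation=2))
```

```text
clock 10.10 pos [0.555  0.0278 0.3971] F [ 0.5 -0.5 -0.4] w 0.0855
shift [ 0.243 -0.01  -0.26 ]
turn [-0.001 -0.999 -0.   ]
clock 10.10 pos [0.555  0.0278 0.3971] F [ 0.5 -0.5 -0.4] w 0.0855
shift [ 0.243 -0.01  -0.26 ]
turn [ 0.000e+00  1.001e+00 -1.000e-03]
[ 0.07021138  0.30617975 -0.28341012  1.83662188  0.09852195  1.01240364
 -1.46050334]
```

View pics/p10s.png

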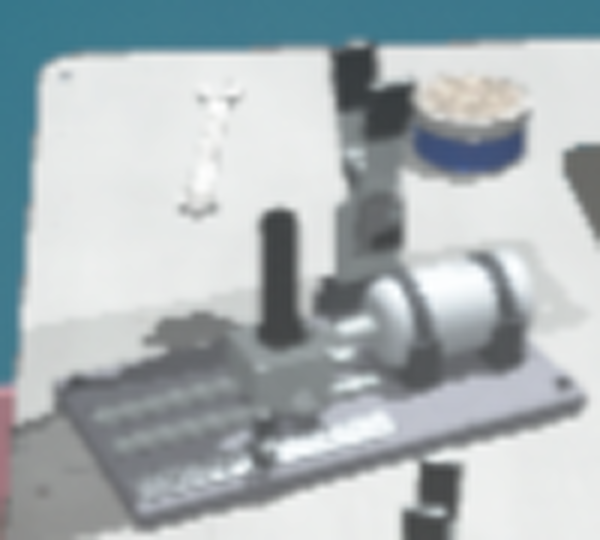

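Call:
{"method": "step_arm", "body": {"xyz": [[0.05,0,-0.05],[0.1,0,-0.1],[0.15,0,-0.15],[0.2,0,-0.2],[0.24,0,-0.263],[0.24,0,-0.263],[0.24,0,-0.263],[0.24,0,-0.263],[0.24,0,-0.263],[0.24,0,-0.263],[0.24,0,-0.263]], "rotation": [[0,-0.11,0],[0,-0.22,0],[0,-0.33,0],[0,-0.44,0],[0,-0.55,0],[0,-0.66,0],[0,-0.77,0],[0,-0.88,0],[0,-0.999,0],[0,-0.999,0],[0,-0.999,0]]}}

```text
clock: 11.52
tcp_pos: [0.5066, -0.0676, 0.396]
orientation: [-1.551, -0.279, 0.282]
contact_force: [0.1, 0.5, -0.6]
grip_width: 0.0855
```

Run:
```python
from h import *
from bench import r
go(r.get_obs(),(.507,-.068,.245),20.76)
s=r.grab_frame("side")
cv2.imwrite("pics/p11s.png",cv2.resize(s["pixels"][140:240,190:310,::-1],None,fx=6,fy=6,interpolation=2))
```

```text
clock 11.53 pos [ 0.5066 -0.0676  0.396 ] F [ 0.1  0.5 -0.6] w 0.0855
shift [ 0.002  0.503 -0.002]
turn [-0.001 -0.003 -0.001]
```

View pics/p11s.png

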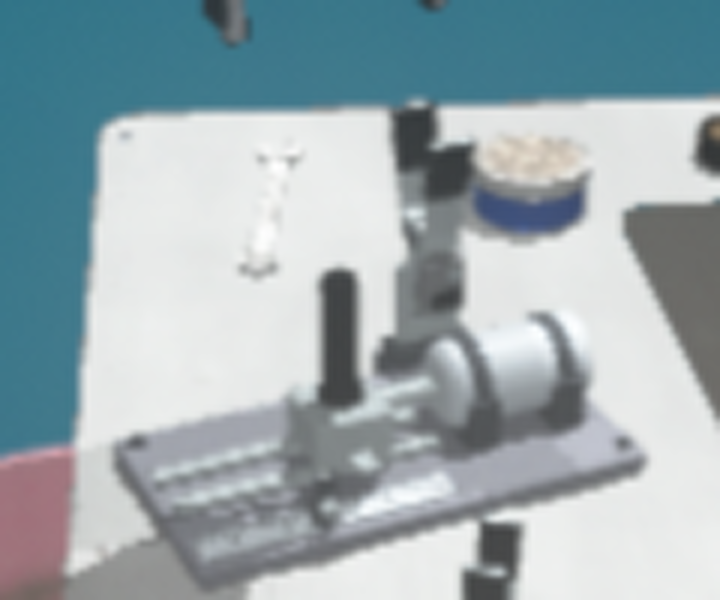

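Call:
{"method": "step_arm", "body": {"xyz": [[0,0.12,0],[0,0.24,0],[0.002,0.36,-0.002],[0.002,0.45,-0.002],[0.002,0.5,-0.002],[0.002,0.5,-0.002]], "rotation": [[0,0,0],[0,0,0],[0,0,0],[0,0,0],[0,0,0],[0,0,0]]}}

```text
clock: 12.32
tcp_pos: [0.507, -0.0677, 0.2456]
orientation: [-1.551, -0.278, 0.284]
contact_force: [0.4, 0.3, -0.6]
grip_width: 0.0854
```

Run:
```python
from h import *
from bench import r
go(r.get_obs(),(.507,-.068,.245),20.76)
s=r.grab_frame("side")
cv2.imwrite("pics/p12s.png",cv2.resize(s["pixels"][140:240,190:310,::-1],None,fx=6,fy=6,interpolation=2))
```

```text
clock 12.32 pos [ 0.507  -0.0677  0.2456] F [ 0.4  0.3 -0.6] w 0.0854
shift [-0.     0.002 -0.001]
turn [-0.001 -0.003 -0.002]
```

View pics/p12s.png

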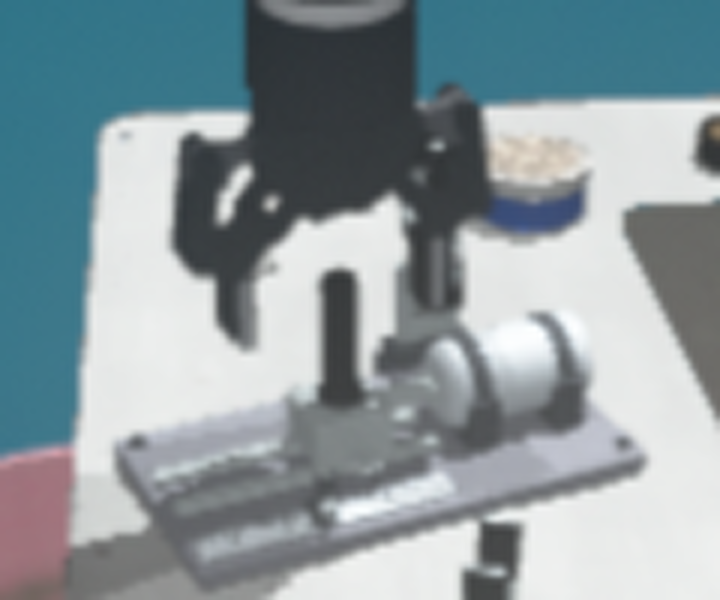

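Call:
{"method": "step_arm", "body": {"xyz": [[0,0,0],[0,0,0],[0,0,0],[0,0,0],[0,0,0],[0,0,0],[0,0,0],[0,0,0],[0,0,0]], "rotation": [[0,0,0],[0,0,0],[0,0,0],[0,0,0],[0,0,0],[0,0,0],[0,0,0],[0,0,0],[0,0,0]], "grip": 1, "force": 60}}

```text
clock: 13.5
tcp_pos: [0.508, -0.0675, 0.2471]
orientation: [-1.551, -0.281, 0.281]
contact_force: [3.3, 1.3, 5.6]
grip_width: 0.0163
```

Run:
```python
from h import *
from bench import r
go(r.get_obs(),(.507,-.068,.245),20.76)
s=r.grab_frame("side");t=r.grab_frame("top")
cv2.imwrite("pics/p13s.png",cv2.resize(s["pixels"][190:240,200:270,::-1],None,fx=11,fy=11,interpolation=2))
cv2.imwrite("pics/p13t.png",cv2.resize(t["pixels"][165:240,235:300,::-1],None,fx=8,fy=8,interpolation=2))
```

```text
clock 13.50 pos [ 0.508  -0.0675  0.2471] F [3.3 1.3 5.6] w 0.0163
shift [-0.004  0.007 -0.   ]
turn [-0.001 -0.002  0.   ]
```

View pics/p13s.png

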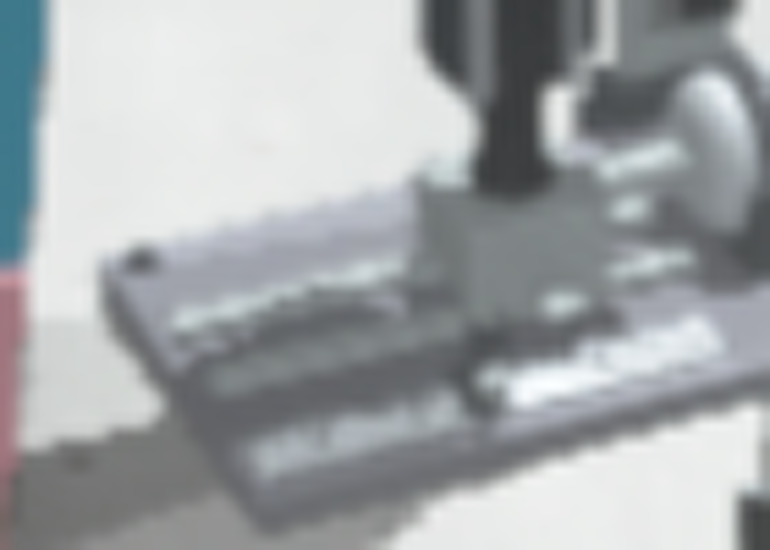

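View pics/p13t.png

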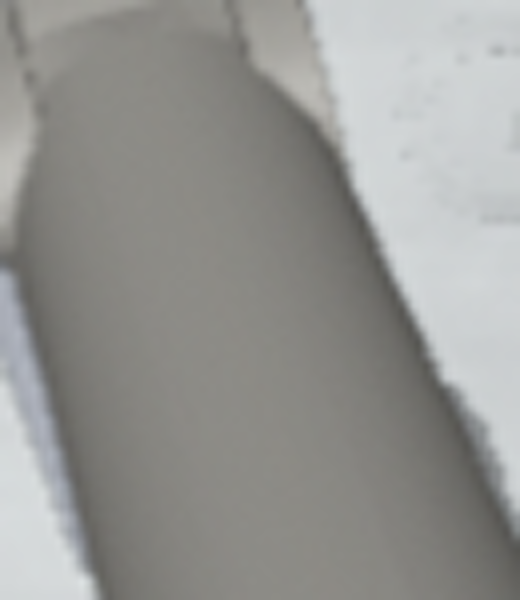

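Run:
```python
import cv2
t=cv2.imread("pics/top0.png");s=cv2.imread("pics/side0.png")
cv2.imwrite("pics/q1.png",cv2.resize(t[188:213,252:282],None,fx=24,fy=24,interpolation=cv2.INTER_NEAREST))
cv2.imwrite("pics/q2.png",cv2.resize(s[205:232,230:264],None,fx=22,fy=22,interpolation=cv2.INTER_NEAREST))
```

```text
(no output)
```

View pics/q1.png

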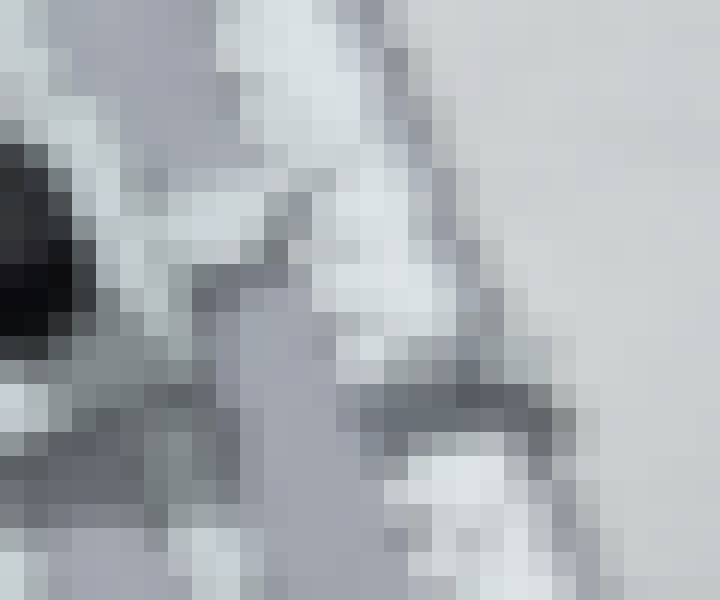

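View pics/q2.png

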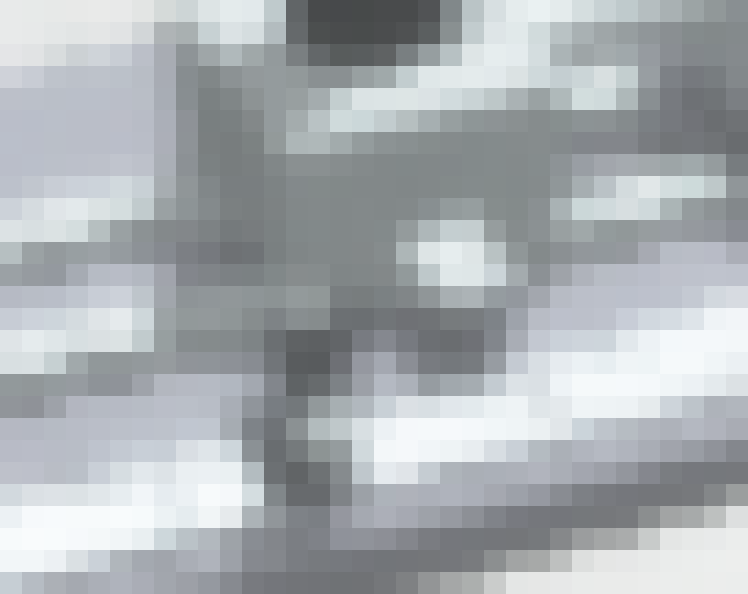

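Call:
{"method": "step_arm", "body": {"xyz": [[-0.01,0,0],[-0.025,0,0],[-0.04,0,0],[-0.055,0,0],[-0.07,0,0],[-0.085,0,0],[-0.1,0,0],[-0.1,0,0],[-0.1,0,0]], "rotation": [[0,0,0],[0,0,0],[0,0,0],[0,0,0],[0,0,0],[0,0,0],[0,0,0],[0,0,0],[0,0,0]]}}

```text
clock: 14.72
tcp_pos: [0.4801, -0.078, 0.2471]
orientation: [-1.551, -0.283, 0.28]
contact_force: [6.0, 1.6, -0.0]
grip_width: 0.0166
```

Run:
```python
from h import *
from bench import r
o=r.get_obs();go(o,(.508,-.0675,.2471),20.76)
s=r.grab_frame("side");t=r.grab_frame("top")
cv2.imwrite("pics/side1.png",s["pixels"][:,:,::-1]);cv2.imwrite("pics/top1.png",t["pixels"][:,:,::-1])
cv2.imwrite("pics/p14s.png",cv2.resize(s["pixels"][160:240,200:280,::-1],None,fx=7,fy=7,interpolation=2))
cv2.imwrite("pics/p14n.png",cv2.resize(s["pixels"][205:232,226:260,::-1],None,fx=22,fy=22,interpolation=0))
```

```text
clock 14.72 pos [ 0.4801 -0.078   0.2471] F [ 6.   1.6 -0. ] w 0.0166
shift [0.099 0.    0.   ]
turn [-0.001 -0.002  0.001]
```

View pics/p14s.png

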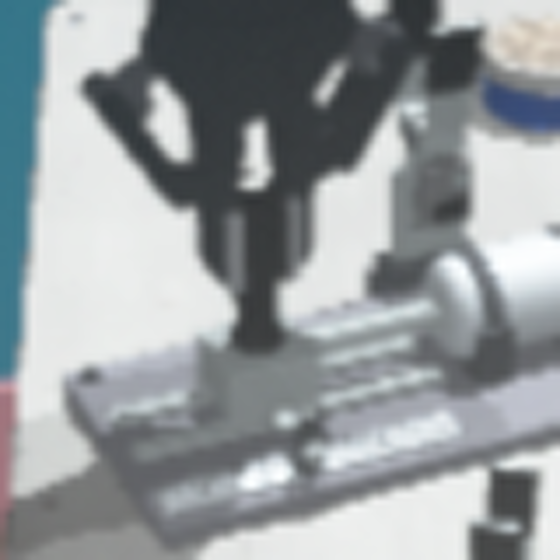

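View pics/p14n.png

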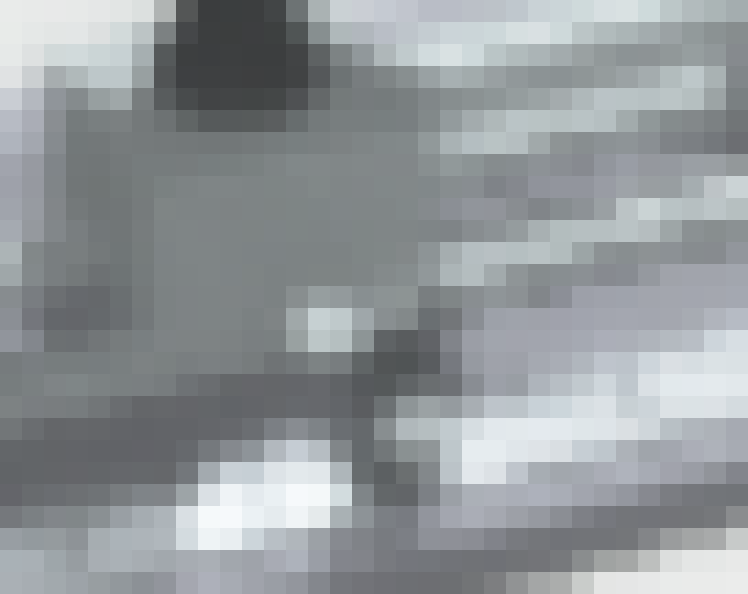

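View pics/top1.png

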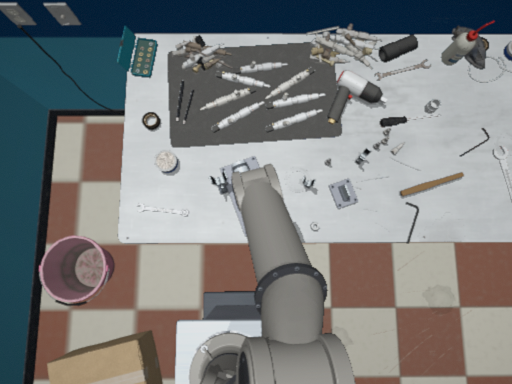

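Run:
```python
from h import *
from bench import r
s=r.grab_frame("side");t=r.grab_frame("top")
g=np.array([.5308,-.0584]);a=np.radians(20.76);M=np.array([[np.cos(a),np.sin(a)],[-np.sin(a),np.cos(a)]])
G=lambda P:np.round(np.r_[M@(P[:2]-g),P[2]],4)
W=lambda x,y,z:np.r_[M.T@np.array([x,y])+g,z]
for d in((0,0),(-.9,-1)):
  for (u,v),z in (((243.4,220.),.042),((243.3,228.2),.014),((243.3,224.5),.028)): print(d,z,G(onz(s,u+d[0],v+d[1],z)))
  print("lug now",G(onz(s,240.7+d[0],219.3+d[1],.03)),"lug home",G(onz(s,250.3+d[0],216.4+d[1],.03)))
q=lambda c:((c[0])/24-.5+252,(c[1])/24-.5+188)
for n,c in dict(lugc=(200,220),lugend=(280,200),sl=(360,415),sc=(470,400),sr=(575,420),st=(470,365),sb=(460,430)).items():
    for z in (.014,.03,.042): print(n,z,G(onz(t,*q(c),z)))
# predicted pix of strip edges & saddle
for y in(-.04,-.05,-.06):
  for z in(.014,.042):
    P=W(-.061,y,z);u,v=proj(t,P);u2,v2=proj(s,P);print(y,z,"q1",((u+.5-252)*24).round(),((v+.5-188)*24).round(),"q2",((u2+.9+.5-230)*22).round(),((v2+1+.5-205)*22).round())
```

```text
(0, 0) 0.042 [-0.0607 -0.0608  0.042 ]
(0, 0) 0.014 [-0.0606 -0.0588  0.014 ]
(0, 0) 0.028 [-0.0615 -0.0614  0.028 ]
lug now [-0.0592 -0.0383  0.03  ] lug home [-0.0296 -0.0365  0.03  ]
(-0.9, -1) 0.042 [-0.061  -0.0554  0.042 ]
(-0.9, -1) 0.014 [-0.061  -0.0535  0.014 ]
(-0.9, -1) 0.028 [-0.0618 -0.056   0.028 ]
lug now [-0.0595 -0.0328  0.03  ] lug home [-0.0298 -0.0309  0.03  ]
lugc 0.014 [-0.0227 -0.0263  0.014 ]
lugc 0.03 [-0.0248 -0.0252  0.03  ]
lugc 0.042 [-0.0265 -0.0245  0.042 ]
lugend 0.014 [-0.0239 -0.0369  0.014 ]
lugend 0.03 [-0.0261 -0.0358  0.03  ]
lugend 0.042 [-0.0277 -0.0349  0.042 ]
sl 0.014 [-0.0539 -0.0365  0.014 ]
sl 0.03 [-0.0556 -0.0353  0.03  ]
sl 0.042 [-0.0569 -0.0344  0.042 ]
sc 0.014 [-0.0571 -0.0505  0.014 ]
sc 0.03 [-0.0588 -0.0491  0.03  ]
sc 0.042 [-0.0601 -0.0481  0.042 ]
sr 0.014 [-0.0644 -0.0623  0.014 ]
sr 0.03 [-0.066  -0.0607  0.03  ]
sr 0.042 [-0.0672 -0.0596  0.042 ]
st 0.014 [-0.0529 -0.0522  0.014 ]
st 0.03 [-0.0546 -0.0508  0.03  ]
st 0.042 [-0.056  -0.0497  0.042 ]
sb 0.014 [-0.0603 -0.0479  0.014 ]
sb 0.03 [-0.062  -0.0465  0.03  ]
sb 0.042 [-0.0632 -0.0455  0.042 ]
-0.04 0.014 q1 405.0 457.0 q2 260.0 464.0
-0.04 0.042 q1 413.0 429.0 q2 256.0 277.0
-0.05 0.014 q1 477.0 429.0 q2 292.0 507.0
-0.05 0.042 q1 486.0 401.0 q2 288.0 318.0
-0.06 0.014 q1 549.0 402.0 q2 324.0 549.0
-0.06 0.042 q1 560.0 373.0 q2 321.0 360.0
```

Call:
{"method": "step_arm", "body": {"xyz": [[-0.005,0,0],[-0.01,0,0],[-0.015,0,0],[-0.017,0,0],[-0.017,0,0],[-0.017,0,0]], "rotation": [[0,0,0],[0,0,0],[0,0,0],[0,0,0],[0,0,0],[0,0,0]]}}

```text
clock: 15.68
tcp_pos: [0.4758, -0.0796, 0.2471]
orientation: [-1.551, -0.284, 0.279]
contact_force: [5.9, 1.8, -1.1]
grip_width: 0.0165
```

Run:
```python
from h import *
from bench import r
o=r.get_obs();go(o,(.508,-.0675,.2471),20.76)
s=r.grab_frame("side")
cv2.imwrite("pics/side2.png",s["pixels"][:,:,::-1])
cv2.imwrite("pics/p15n.png",cv2.resize(s["pixels"][205:232,226:260,::-1],None,fx=22,fy=22,interpolation=0))
a=cv2.imread("pics/side1.png")
cv2.imwrite("pics/p15d.png",cv2.resize(np.clip(128+2*(s["pixels"][205:232,226:260,::-1].astype(int)-a[205:232,226:260]),0,255).astype(np.uint8),None,fx=22,fy=22,interpolation=0))
```

```text
clock 15.68 pos [ 0.4758 -0.0796  0.2471] F [ 5.9  1.8 -1.1] w 0.0165
shift [0.115 0.    0.   ]
turn [-0.001 -0.002  0.002]
```

View pics/p15n.png

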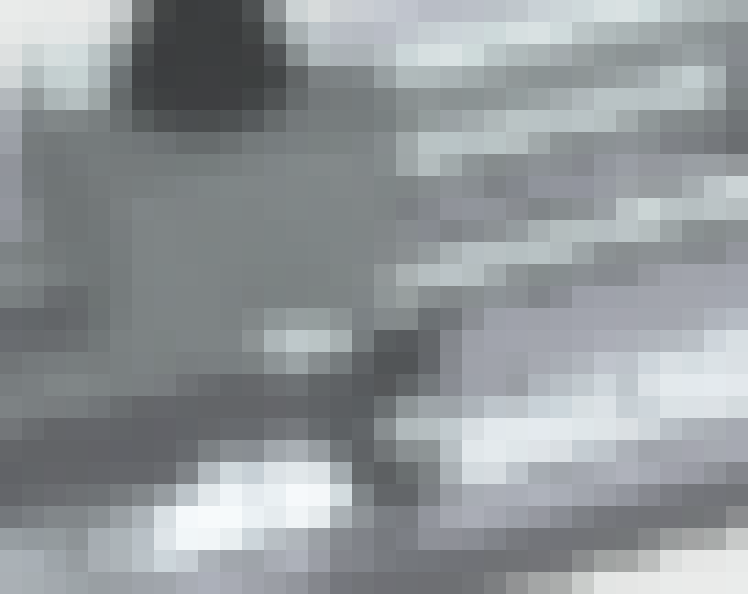

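View pics/p15d.png

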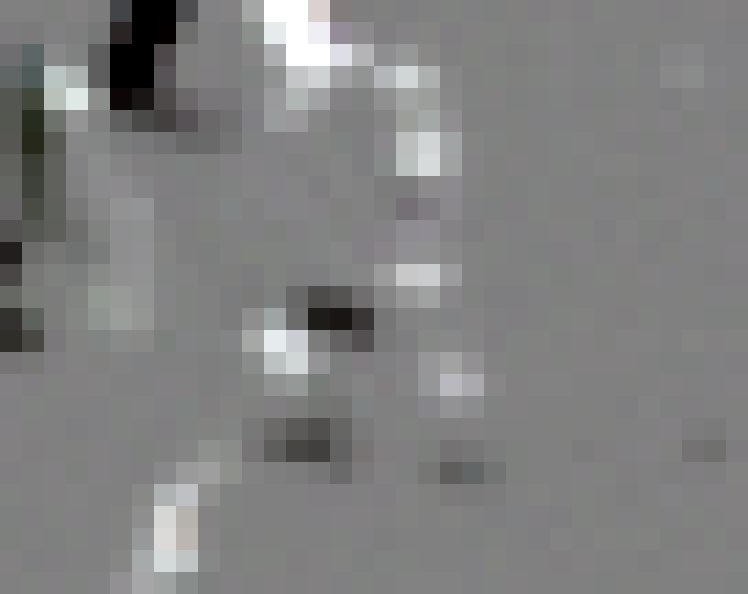

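Run:
```python
from h import *
t0=cv2.cvtColor(cv2.imread("pics/top0.png"),cv2.COLOR_BGR2GRAY);s0=cv2.cvtColor(cv2.imread("pics/side0.png"),cv2.COLOR_BGR2GRAY)
print("cols",list(range(258,280)))
for v in range(190,210): print(v,t0[v,258:280])
print("side cols",list(range(238,262)))
for v in range(212,230): print(v,s0[v,238:262])
from bench import r
s=r.grab_frame("side");t=r.grab_frame("top")
g=np.array([.5308,-.0584]);a=np.radians(20.76);M=np.array([[np.cos(a),np.sin(a)],[-np.sin(a),np.cos(a)]])
W=lambda x,y,z:np.r_[M.T@np.array([x,y])+g,z]
for y in(-.03,-.036,-.042,-.048,-.054):
  for z in(.014,.024,.034): print(y,z,"top",np.round(proj(t,W(-.0255,y,z)),1),"side",np.round(np.array(proj(s,W(-.0255,y,z)))+[.9,1],1))
```

```text
cols [258, 259, 260, 261, 262, 263, 264, 265, 266, 267, 268, 269, 270, 271, 272, 273, 274, 275, 276, 277, 278, 279]
190 [165 165 167 198 214 220 223 223 209 178 147 187 207 207 206 206 206 207
 207 207 207 206]
191 [165 164 162 155 189 211 220 224 222 194 155 183 204 207 206 207 208 208
 207 208 207 206]
192 [166 166 164 157 199 210 213 221 222 194 163 166 194 205 206 207 208 207
 205 206 205 205]
193 [166 167 167 168 191 209 209 216 218 200 174 154 188 206 207 207 207 206
 205 204 204 203]
194 [162 167 169 171 170 192 207 209 208 214 196 166 183 203 208 208 208 208
 206 205 204 204]
195 [150 173 181 191 197 202 185 180 210 222 212 182 160 190 205 206 206 207
 206 207 207 207]
196 [169 194 206 210 210 171 153 202 222 225 222 192 161 191 206 206 207 207
 208 208 208 208]
197 [194 206 210 211 199 148 155 199 214 221 222 187 155 182 203 209 208 208
 208 208 208 207]
198 [181 187 196 198 162 124 185 195 199 217 223 203 172 155 191 210 210 209
 208 207 208 207]
199 [187 161 126 118 124 128 160 207 221 223 225 222 196 163 184 207 210 209
 209 208 208 208]
200 [192 156 107 121 153 162 168 2
[... 2947 characters left out ...]
7]
-0.03 0.024 top [261.3 196.6] side [251.6 217.7]
-0.03 0.034 top [261.4 196.1] side [251.6 214.7]
-0.036 0.014 top [263.1 196.4] side [252.5 221.8]
-0.036 0.024 top [263.1 195.9] side [252.5 218.8]
-0.036 0.034 top [263.2 195.4] side [252.5 215.8]
-0.042 0.014 top [264.9 195.7] side [253.4 222.9]
-0.042 0.024 top [264.9 195.2] side [253.4 219.9]
-0.042 0.034 top [265.  194.7] side [253.4 216.9]
-0.048 0.014 top [266.7 195.1] side [254.3 224. ]
-0.048 0.024 top [266.8 194.6] side [254.3 221. ]
-0.048 0.034 top [266.8 194.1] side [254.3 218. ]
-0.054 0.014 top [268.4 194.4] side [255.2 225.1]
-0.054 0.024 top [268.6 193.9] side [255.2 222.1]
-0.054 0.034 top [268.7 193.4] side [255.2 219.1]
```

Call:
{"method": "step_arm", "body": {"xyz": [[-0.002,0,0],[-0.002,0,0],[-0.002,0,0],[-0.002,0,0],[-0.002,0,0],[-0.002,0,0],[-0.002,0,0],[-0.002,0,0]], "rotation": [[0,0,0],[0,0,0],[0,0,0],[0,0,0],[0,0,0],[0,0,0],[0,0,0],[0,0,0]]}}

```text
clock: 16.82
tcp_pos: [0.4755, -0.0797, 0.2471]
orientation: [-1.551, -0.286, 0.278]
contact_force: [8.1, 1.7, -2.4]
grip_width: 0.0164
```

Run:
```python
from h import *
from bench import r
o=r.get_obs();go(o,(.508,-.0675,.2471),20.76);print(o["qvel"].round(3))
s=r.grab_frame("side")
cv2.imwrite("pics/p16s.png",cv2.resize(s["pixels"][160:240,200:300,::-1],None,fx=8,fy=7,interpolation=2))
go(r.get_obs(),(.508,-.0675,.2471))
```

```text
clock 16.82 pos [ 0.4755 -0.0797  0.2471] F [ 8.1  1.7 -2.4] w 0.0164
shift [0.116 0.001 0.   ]
turn [-0.001 -0.002  0.003]
[-0.    -0.002 -0.     0.001  0.001 -0.    -0.002]
clock 16.88 pos [ 0.4755 -0.0797  0.2471] F [ 7.3  2.4 -1.2] w 0.0164
shift [0.116 0.001 0.   ]
```

View pics/p16s.png

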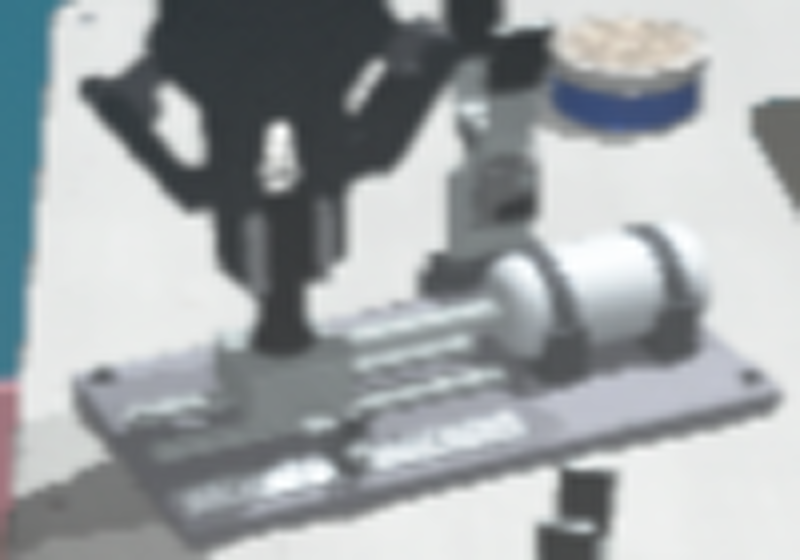

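Run:
```python
from bench import r
print(r.hand_in()); o=r.get_obs(); print(o["clock"],o["tcp_pos"],o["grip_width"],o["contact_force"])
```

```text
the job is handed in; nothing more can be done
None
the job is handed in; nothing more can be done
```

The job is handed in with the clip gripping the gauge's tab and the hand holding the slide at the mark. It took about 17 s of the 51 s allowed; no verdict was reported.

**Clip:** I took it off the stand, set it over the tab with its jaw tips about 25 mm below the top edge, and let go. The last side pictures show it upright on the tab with the fingers clear. While I worked around it I saw no contact force beyond noise.

**Slide:** I gripped the handle at 60 N and pulled about 35 mm from where I gripped it. The last reading showed the arm still, the fingers on the handle (16.4 mm opening) and about 7.8 N of spring pull. That matches the 7.8 N the spring should give at that travel.

**Checks that disagreed:**
- **Pull distance:** the top view put it at about 36 mm and the side view at about 31 to 34 mm. One doubtful pointer reading suggested 39 mm. I held about 35 mm, inside the ±5 mm tolerance if the pointer is where I judged it.
- **Pointer against the mark:** I could not see the thin pointer itself at this resolution. The final check used the larger lug that carries it, which lined up with the saddle in the side view.
- **Side camera:** it read about one pixel off against the robot, and I allowed for that.

**Bystanders:** I kept clear of them and saw none move, though I did not measure their positions again at the end.

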